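Stack the lamp hub in its jig box and shut the door on its catch

TASK

The brass base of a lamp hub already stands in the four-post pocket inside the open-topped black box. Set the wooden spacer ring flat on it between the posts, then the brass top disc flat on the ring with its knob up, lowering the parts rather than dropping them; then push the box's hinged door fully shut until it seats on its catch and stays shut. Leave everything else on the bench where it is.

Things in the scene. Friction and masses are not known exactly. Their poses are not given: they have to be found in the camera images.
- jig_box: Fixed lidless black box, 170 deep (x) by 190 wide (y) by 100 high, walls 6 thick; origin at the centre of its underside; its open -x side, towards the robot, is closed by the hinged door. On its floor, on an aluminium plate, stand four steel posts 10 in diameter, at x, y = +-25 from the centre, tops 56 above the bench: the pocket. Fingers fit between the posts along the box's x or y axis.
- pocket (a point): Centre of the pocket's floor (the top of the aluminium plate), 12 above the bench; axes as the box's.
- door (a joint): Opening angle of the door in rad: 0 shut, grows as it opens outwards (at most 1.5). It stays where it is left. A sprung roller at its free edge resists over the last 0.08 rad (about 8 N where it is pushed); once past about 0.03 the roller snaps the door to 0 and holds it; short of that it pushes it back out.
- door_hinge (a point): On the door's upright hinge axis, 70 above the bench, at the box's +y front corner. Axes turn with the door: -y runs along the door from hinge to free edge, -x points out of its outer face. The door is a black plate from 2 to 184 from the hinge axis, 8 thick (4 to each side of the axis), from 4 to 96 above the bench.
- door_push (a point): Point on the door's outer face, 125 from the hinge axis and 70 above the bench; a good place to push; axes as door_hinge. A small upright aluminium pull (10 x 10, 50 high) stands 10 proud of the outer face, 170 from the hinge.
- hub: Round brass hub base, 56 in diameter, 22 high, with a waist; loose, already upright in the pocket (2.5 play all round); origin at the centre of its underside.
- spacer: Plain wooden ring lying flat on the bench, 56 outside and 26 inside diameter, 16 high; origin at the centre of its underside, z along its axis.
- top_disc: Brass disc lying flat on the bench, 56 in diameter and 8 thick, with a knob 18 in diameter on its middle that rises to 26 above its underside; origin at the centre of its underside, z up through the knob.
- tile: White ceramic tile, 100 x 100 x 8; bystander; origin under its centre.
- panel_a: Leaded amber glass lamp panel, trapezium about 150 x 140, 12 thick, lying flat; bystander; origin under its centre.
- panel_b: Leaded green glass lamp panel, the same shape, lying flat; bystander; origin under its centre.
- plier: Stainless steel grozing plier, 170 long along its x, 12 high; bystander; origin under its middle.
- shard_tray: Green plastic tray of smoothed glass shards, 200 x 140 x 35; bystander; origin under its centre.
- flux_jar: Small closed jar, 52 in diameter, 65 high; bystander; origin under its centre.
- brush: Brush, 170 long along its x; bystander; origin under it.
- came_strips: Two straight strips of lead came side by side, 260 long along x, 8 high; bystander; origin under the centre.
Things that resemble listed ones, but are neither listed nor needed, are in the scene too. There is more than one size of the spacer; the one meant has the size given above.

How it is judged (in metres and radians):
On the way, in this order (a step that is already met when the one before it is completed fails the run):
1. the spacer ring lies flat on the hub base between the posts, let go (horizontal distance between each of hub, spacer and pocket below 0.0055 m and z of hub in the frame of pocket between -0.003 and 0.003 m and angle between each of hub, spacer's own z axis and vertical below 0.08 rad and z of spacer in the frame of pocket between 0.019 and 0.025 m and linear speed of spacer below 0.02 m/s and contact force between the fingers and spacer below 0.05 N), for 0.2 s.
2. the top disc lies flat on the spacer ring, knob up, let go (horizontal distance between each of hub, spacer, top_disc and pocket below 0.0055 m and z of hub in the frame of pocket between -0.003 and 0.003 m and angle between each of hub, spacer, top_disc's own z axis and vertical below 0.08 rad and z of spacer in the frame of pocket between 0.019 and 0.025 m and z of top_disc in the frame of pocket between 0.035 and 0.041 m and linear speed of top_disc below 0.02 m/s and contact force between the fingers and top_disc below 0.05 N), for 0.2 s.
3. the door is shut on its catch with the stack in place (value of joint door below 0.02 rad and horizontal distance between each of hub, spacer, top_disc and pocket below 0.0055 m and z of hub in the frame of pocket between -0.003 and 0.003 m and angle between each of hub, spacer, top_disc's own z axis and vertical below 0.08 rad and z of spacer in the frame of pocket between 0.019 and 0.025 m and z of top_disc in the frame of pocket between 0.035 and 0.041 m), for 0.2 s.
At the end, for the whole second after the job is handed in: Hub base, spacer ring and top disc are stacked in that order in the pocket, each within 5.5 mm of the pocket's centre, within 3 mm of its right height and upright to 0.08 rad, at rest and let go; the door is shut on its catch (below 0.02 rad) (all of step 3 and linear speed of each of hub, spacer, top_disc below 0.02 m/s and contact force between the fingers and spacer below 0.05 N and contact force between the fingers and top_disc below 0.05 N); the robot touches nothing.
It fails at once if the spacer or the top disc is dropped (falls free at over 0.5 m/s, about 13 mm) ((linear speed of spacer above 0.5 m/s and contact force between the fingers and spacer below 0.05 N) or (linear speed of top_disc above 0.5 m/s and contact force between the fingers and top_disc below 0.05 N)).
It fails at once if a bystander is shifted by more than 30 mm (distance of any of tile, panel_a, panel_b, plier, shard_tray, flux_jar, brush, came_strips from where it was at the start of the episode above 0.03 m).
It also fails if it takes over 72 s, if anything falls off the work surface, if the arm or the gripper's body presses on something with over 40 N, if the wrist force passes 120 N, or if a joint passes its speed limit or range.

ROBOT

A 6-joint arm with a two-finger parallel gripper is mounted at the origin on the work surface. World frame = base frame: x ahead of the robot, y to its left, z up, the work surface at z = 0. Lengths are in m, angles in degrees, forces in N, time in s.
With the tool pointing down it reaches from about 0.4 to 0.825 m from the base axis. Payload 7 kg.
Tool frame: the origin (TCP) lies on the centre line of the jaws, within the pads' length; the fingertips stand 19 mm ahead of it and the grasp point (between the pads) is the TCP; z points along the fingers, y is the line along which they close (so a half turn about z gives the same grasp; the last joint's range is limited). The gripper opens to 88 mm and grips with 3 to 60 N. Pads are 19 mm wide; open, the fingers measure 130 mm over their backs; the gripper's body (78 mm by 193 mm) begins 47 mm behind the grasp point.
Start: joints at [-48.696, 20.546, 0.682, 0, -70.136, -16.507], TCP at [0.283, -0.613, 0.246] pointing down, gripper open.
Joint ranges: [-176.03, 176.03], [-82.01, 121.73], [-58.28, 71.71], [-173.87, 95.51], [-174.79, -0.11], [-173.66, 173.66]. Speed limits (degrees/s): [136.94, 136.94, 172.46, 180, 180, 180].

INTERFACE

Orientations are given as [roll, pitch, yaw] about the fixed x, y, z axes, in that order (R = Rz(yaw) Ry(pitch) Rx(roll)).
In Python, from plant import ctrl gives the robot as it stands.
- The arm moves only by the tool move_arm, never from a script. Its argument "motion" is a list of rows, each a list of 3 entries, a list of its own where there are three numbers: the shift along the tool's x, y, z in mm, then the turn, a rotation vector about the tool's x, y, z in degrees, then the closure, from 0 (fully open) to 1 (shut). A call has 1 to 10 rows; each row is the pose to reach, as a shift and turn from the pose commanded when the call began, along the tool's axes at that moment; what a row does not reach only later rows make up. A row lasts 1/12 s, in which the tool goes at most 41.7 mm and 7.16 degrees, less where a joint would pass 70% of its speed; a pose out of reach is approached as far as the arm can. A call with a gripper value outside its range is refused whole. The fingers move at their own pace and stop on an object; the grip force is fixed at half the most. Time passes only in rows, so rows that repeat a pose let the fingers close. It gives the time, the measured TCP pose, the force, the opening and the grip force at its end, in the units of the state.
- ctrl.get_obs(): the state, without advancing time (a new reading comes with each control period).
- ctrl.snapshot(name): name is "scene" or "top" or "wrist"; returns a dict with "color" (480x640x3 uint8, blue, green, red), "camera_matrix" (3x3 intrinsics, pixels), "cam_to_world" (4x4, takes a point from camera to world coordinates). Camera axes: x right, y up, looking along -z (the intrinsics and any distortion apply to the point x, -y, -z); pixel columns grow to the right and rows downward; lengths in m; the calibration is good to about 2 mm. The wrist camera is an equidistant fisheye: a pixel r from the principal point sees the ray r / f radians off the axis. A picture is of the moment at which its call begins. There is no depth.
- ctrl.close_job(): hands the job in; it is judged then, once.
The state is a dict: "clock": time; "joint_pos": joint angles; "qvel": joint speeds; "tau": joint torques, N m; "tool_pos": TCP position; "orientation": TCP orientation; "force": force on the tool from outside, world axes, zero at the start; "moment": the same for the moment, N m; "opening": finger opening in m; "gripper_force": force on a finger pad.
Only numpy, scipy, OpenCV 4.12 (cv2) and the standard library are available. Lean on these libraries where they do the work, as an engineer would, in place of code of your own. Each camera call takes 0.05 s, during which the arm holds its last target. There are 200 camera calls.

## Working session

There is one attempt and no reset: what is moved stays moved. The work goes in short steps, Python scripts to look and compute and a tool call to move; the robot and the scene stay as the last step left them, time stands still between calls to the robot, and variables do not carry over. Pictures are saved under pics/ and viewed, at most 10 in all, crops included, and the job is handed in when it is done.

Besides the shell and the picture viewer there is one more tool, called after "Request:" as name(argument=value, ...), one argument or row to a line, values as JSON. move_arm: Moves the arm, as the interface text tells. Its arguments: {"type":"object","properties":{"motion":{"type":"array"}},"required":["motion"]}

```bash
mkdir -p pics
cat > h.py <<'E'
import numpy as np, cv2
from plant import ctrl
from scipy.spatial.transform import Rotation as R
def snap(n,f=None):
    s=ctrl.snapshot(n)
    if f: cv2.imwrite('pics/'+f,s['color'])
    np.savez('last_'+n,**{k:s[k] for k in('color','camera_matrix','cam_to_world')})
    return s
def ray(s,px,fish=False):
    K=s['camera_matrix'];T=s['cam_to_world']
    x=(px[0]-K[0,2])/K[0,0];y=(px[1]-K[1,2])/K[1,1]
    if fish:
        r=np.hypot(x,y); k=np.sin(r)/r if r>1e-9 else 1
        d=np.array([x*k,-y*k,-np.cos(r)])
    else: d=np.array([x,-y,-1])
    return T[:3,3],T[:3,:3]@d
def onz(s,px,z,fish=False):
    o,d=ray(s,px,fish); return o+d*(z-o[2])/d[2]
def proj(s,p):
    K=s['camera_matrix'];T=s['cam_to_world']
    c=T[:3,:3].T@(np.array(p)-T[:3,3]); return K[0,2]+K[0,0]*c[0]/-c[2],K[1,2]-K[1,1]*c[1]/-c[2]
E
python3 - <<'E'
from h import *
for n in('scene','top'):
    s=snap(n,n+'0.png');print(n,s['camera_matrix'].round(1).tolist(),s['cam_to_world'].round(3).tolist())
print(ctrl.get_obs())
E
```

```text
scene [[457.7, 0.0, 317.0], [0.0, 457.7, 242.0], [0.0, 0.0, 1.0]] [[-0.621, -0.584, 0.523, 1.115], [0.784, -0.46, 0.417, 0.488], [-0.003, 0.669, 0.743, 0.851], [0.0, 0.0, 0.0, 1.0]]
top [[440.5, 0.0, 318.7], [0.0, 440.5, 237.6], [0.0, 0.0, 1.0]] [[-0.026, 0.983, -0.18, 0.371], [-1.0, -0.027, -0.004, 0.029], [-0.008, 0.18, 0.984, 1.134], [0.0, 0.0, 0.0, 1.0]]
{'clock': 0.1, 'joint_pos': array([-4.86965667e+01,  2.05869298e+01,  6.40684596e-01, -1.77181164e-02,
       -7.01343154e+01, -1.65067387e+01]), 'qvel': array([ 0.05514531, -0.07767139,  0.13732906, -0.00385672, -0.06444904,
        0.08973939]), 'tau': array([-9.87998174e-04, -5.84163094e+01,  2.93752384e+01,  7.01548755e+00,
        1.01807347e-02, -2.02551371e-05]), 'tool_pos': array([ 0.28291473, -0.61242345,  0.24473355]), 'orientation': array([ 1.79918027e+02, -6.92090939e-03, -1.55209333e+02]), 'force': array([-0.21844775, -0.60551461, -0.24235721]), 'moment': array([ 0.00518766,  0.00429182, -0.00795526]), 'gripper_force': 0.0, 'opening': 0.08786207521419495}
```

View pics/top0.png

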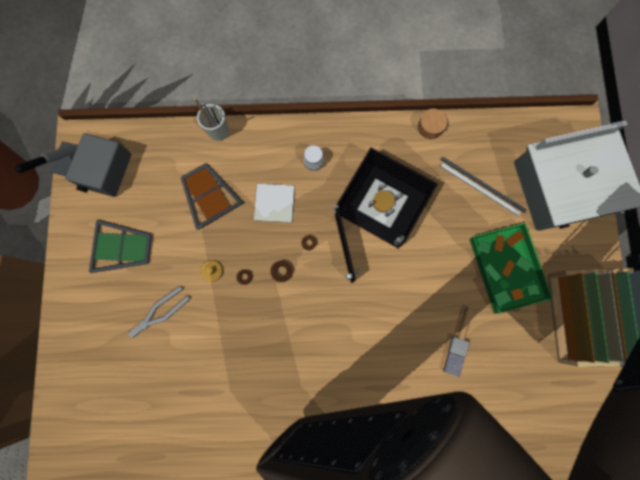

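View pics/scene0.png

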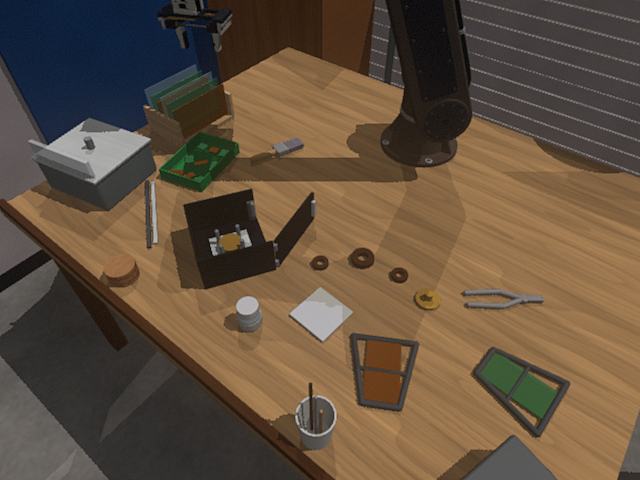

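Top view: three dark rings at (245,276), (282,271), (309,242), and the brass disc at (212,270). The box is around (388,200), with its door hinged at (337,207) and its free edge at (352,280). Next I'll measure ring sizes and confirm in an enlarged crop.

Run:
```python
from h import *
for n,rects in(('top',{'r1':(233,264,257,289),'r2':(266,256,300,286),'r3':(298,232,322,252),'disc':(198,256,228,286)}),('scene',{'r3':(306,252,332,274),'r2':(345,244,378,272),'r1':(386,264,412,286),'disc':(408,285,446,314)})):
    s=np.load('last_'+n+'.npz');im=s['color']
    for k,(a,b,c,d) in rects.items():
        p=cv2.resize(im[b:d,a:c],None,fx=4,fy=4,interpolation=cv2.INTER_CUBIC);hsv=cv2.cvtColor(p,cv2.COLOR_BGR2HSV)
        m=(hsv[...,2]<100).astype(np.uint8) if k!='disc' else ((hsv[...,1]>150)&(hsv[...,0]>17)).astype(np.uint8)
        cs,_=cv2.findContours(m,cv2.RETR_EXTERNAL,cv2.CHAIN_APPROX_NONE)
        q=max(cs,key=cv2.contourArea)[:,0]
        zt=.016 if k!='disc' else .008
        P=np.array([onz(s,((u+.5)/4-.5+a,(v+.5)/4-.5+b),zt)[:2] for u,v in cv2.convexHull(q)[:,0]])
        e=cv2.fitEllipse((P*1e4).astype(np.float32))
        print(n,k,'centre',np.round(np.array(e[0])/1e4,4),'axes mm',np.round(np.array(e[1])/10,1))
im=np.load('last_top.npz')['color'];cv2.imwrite('pics/c1.png',cv2.resize(im[145:295,190:450],None,fx=3,fy=3,interpolation=cv2.INTER_CUBIC))
```

```text
top r1 centre [0.4804 0.2246] axes mm [38.2 42. ]
top r2 centre [0.4933 0.1294] axes mm [55.3 60.1]
top r3 centre [0.5649 0.0586] axes mm [37.  40.2]
top disc centre [0.4984 0.3119] axes mm [52.6 54.1]
scene r3 centre [0.5766 0.0644] axes mm [43.  48.5]
scene r2 centre [0.5037 0.1338] axes mm [61.7 68.8]
scene r1 centre [0.4922 0.2294] axes mm [43.6 48.4]
scene disc centre [0.5031 0.3136] axes mm [55.3 58.8]
```

View pics/c1.png

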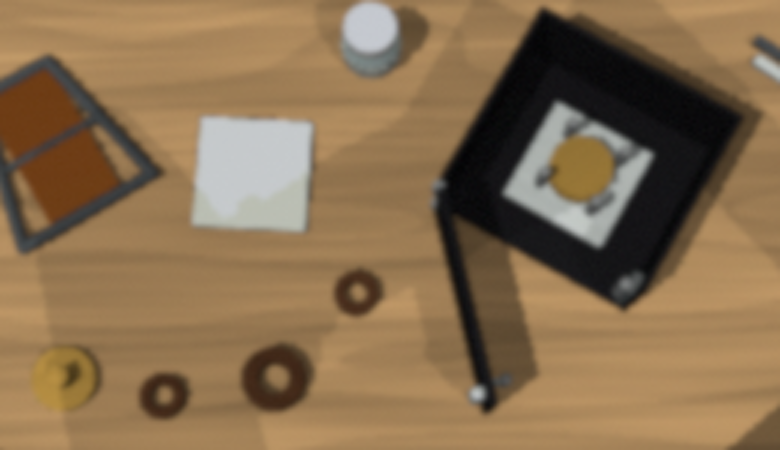

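Ring candidates in the top view: (245,276) is about 40 mm, (282,271) about 57 mm and (309,242) about 38 mm. The one at (282,271) is the 56 mm spacer, and the crop confirms it is clearly the largest. The disc is at (212,270) with its knob up. I'll move over the spacer.

Request:
move_arm(
  motion=[
    [[-30,35,0],[0,0,-4],0],
    [[-60,70,0],[0,0,-8],0],
    [[-86,100,0],[0,0,-12],0],
    [[-112,130,0],[0,0,-16],0],
    [[-138,160,0],[0,0,-20],0],
    [[-164,190,0],[0,0,-24],0],
    [[-190,220,0],[0,0,-28],0],
    [[-216,250,0],[0,0,-32],0],
    [[-242,280,0],[0,0,-36],0],
    [[-268,310,0],[0,0,-38],0],
  ],
)

```text
clock: 0.93
tool_pos: [0.3962, -0.2171, 0.2455]
orientation: [-180.0, 0.0, -117.0]
force: [1.8, -0.3, 0.3]
opening: 0.0876
gripper_force: 0.0
```

Request:
move_arm(
  motion=[
    [[-40,8,0],[0,0,0],0],
    [[-80,16,0],[0,0,0],0],
    [[-120,24,0],[0,0,0],0],
    [[-160,32,0],[0,0,0],0],
    [[-200,40,0],[0,0,0],0],
    [[-240,48,0],[0,0,0],0],
    [[-280,56,0],[0,0,0],0],
    [[-320,64,0],[0,0,0],0],
    [[-345,69,20],[0,0,0],0],
    [[-355,69,45],[0,0,0],0],
  ],
)

```text
clock: 1.77
tool_pos: [0.4991, 0.1324, 0.2014]
orientation: [-179.9, 0.2, -117.0]
force: [-1.0, -0.8, -1.1]
opening: 0.0876
gripper_force: 0.0
```

Run:
```python
from h import *
s=snap('wrist','w0.png');print(s['camera_matrix'],s['cam_to_world'].round(3));print({k:v for k,v in ctrl.get_obs().items() if k in('clock','tool_pos','orientation','force','joint_pos')})
```

```text
[[371.64829954   0.         317.19870391]
 [  0.         371.64829954 240.46003299]
 [  0.           0.           1.        ]] [[-0.891 -0.433 -0.136  0.462]
 [ 0.454 -0.852 -0.26   0.063]
 [-0.003 -0.294  0.956  0.34 ]
 [ 0.     0.     0.     1.   ]]
{'clock': 1.8167, 'joint_pos': array([ 36.65843135,   7.81644562, -23.41792638,  -0.11416726,
       -59.00591391, -63.69663673]), 'tool_pos': array([0.49641252, 0.13112969, 0.19505117]), 'orientation': array([ 1.79805989e+02, -1.72194021e-01, -1.17096909e+02]), 'force': array([-1.19992568,  0.75364264, -5.32360078])}
```

View pics/w0.png

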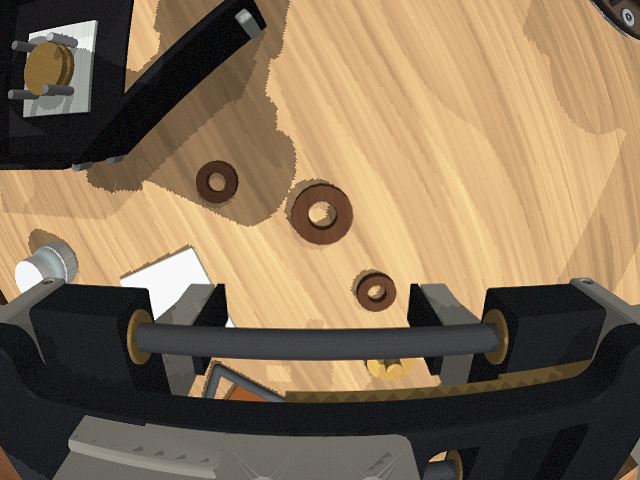

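Wrist view: spacer at (322,213), small rings at (217,181) and (376,291), hub in its pocket at (49,68), and the door's free edge at (248,20). I'll measure the ring.

```bash
cat >> h.py <<'E'
def ell(s,rect,mask,z,fish):
    a,b,c,d=rect;p=cv2.resize(s['color'][b:d,a:c],None,fx=4,fy=4,interpolation=cv2.INTER_CUBIC)
    m=cv2.morphologyEx(mask(cv2.cvtColor(p,cv2.COLOR_BGR2HSV).astype(int)).astype(np.uint8),cv2.MORPH_OPEN,np.ones((5,5)))
    q=max(cv2.findContours(m,cv2.RETR_EXTERNAL,cv2.CHAIN_APPROX_NONE)[0],key=cv2.contourArea)
    P=np.array([onz(s,((u+.5)/4-.5+a,(v+.5)/4-.5+b),z,fish)[:2] for u,v in cv2.convexHull(q)[:,0]])
    e=cv2.fitEllipse((P*1e4).astype(np.float32))
    return np.array(e[0])/1e4,np.array(e[1])/10,m
def totool(d,yaw):
    c,s=np.cos(np.radians(yaw)),np.sin(np.radians(yaw))
    return np.round(1000*np.array([c*d[0]+s*d[1],s*d[0]-c*d[1]]),1)
E
python3 - <<'E'
from h import *
s=np.load('last_wrist.npz');im=s['color']
hsv=cv2.cvtColor(im,cv2.COLOR_BGR2HSV)
print(hsv[213,[280,295,300,305,312,322,335,345,350,356]].tolist(), hsv[[176,182,186,190,225,235,240,245,248],322].tolist())
for t in(80,100,115,130):
    c,a,m=ell(s,(284,174,364,254),lambda h:(h[...,2]<t),.016,True);print(t,c,a)
    c,a,m=ell(s,(306,198,339,230),lambda h:(h[...,2]>t),.016,True);print('  hole',c,a)
E
```

```text
[[17, 110, 225], [11, 135, 108], [13, 147, 106], [11, 141, 105], [17, 101, 235], [17, 104, 232], [14, 104, 103], [10, 145, 102], [11, 142, 111], [17, 107, 225]] [[16, 109, 218], [17, 110, 135], [12, 144, 101], [11, 144, 108], [15, 114, 130], [12, 148, 98], [11, 151, 101], [16, 113, 204], [16, 106, 221]]
80 [0.49444756 0.13297003] [25.21354523 26.42771301]Traceback (most recent call last):
  File "<stdin>", line 7, in <module>
  File "h.py", line 27, in ell
    e=cv2.fitEllipse((P*1e4).astype(np.float32))
cv2.error: OpenCV(4.12.0) /io/opencv/modules/imgproc/src/shapedescr.cpp:361: error: (-201:Incorrect size of input array) There should be at least 5 points to fit the ellipse in function 'fitEllipseNoDirect'
```

Run:
```python
from h import *
s=np.load('last_wrist.npz')
for hm in(13,14):
    c,a,m=ell(s,(284,174,364,254),lambda h:(h[...,2]<125)&(h[...,0]<=hm)&(h[...,1]>122),.016,True);print(c,a)
# reproject box features by hand-picked: hub top at z .034
c,a,m=ell(s,(15,30,100,105),lambda h:(h[...,1]>120)&(h[...,2]>70),.034,True);print('hub',c,a)
t=np.load('last_top.npz')
c2,a,m=ell(t,(368,185,402,220),lambda h:(h[...,1]>130)&(h[...,2]>70),.034,False);print('hub top',c2,a)
# box rim (top cam), full-res picks from crop
pk=np.array([[545,10],[752,115],[627,308]])/3+[190,145]
P=np.array([onz(t,p,.1)[:2] for p in pk]);print(P,np.linalg.norm(np.diff(P,axis=0),axis=1),'centre',(P[0]+P[2])/2)
y=P[0]-P[1];x=P[1]-P[2];print(np.degrees([np.arctan2(-y[0],y[1]),np.arctan2(x[1],x[0])]))
```

```text
[0.49411343 0.13134203] [54.45233154 55.85269165]
[0.49409727 0.13131567] [54.44501953 55.98556519]
hub [ 0.66336934 -0.13266625] [55.59387207 70.30102539]
hub top [ 0.66416113 -0.13549204] [50.53366699 55.14181519]
[[ 0.78110112 -0.10385891]
 [ 0.68627575 -0.2674489 ]
 [ 0.53055725 -0.15685224]] [0.18908606 0.19099705] centre [ 0.65582919 -0.13035557]
[-30.0988383  -35.38368575]
```

Request:
move_arm(
  motion=[
    [[1,2,30],[0,0,0],0],
    [[1,2,60],[0,0,0],0],
    [[1,2,90],[0,0,0],0],
    [[1,2,120],[0,0,0],0],
    [[1,2,140],[0,0,0],0],
    [[1,2,150],[0,0,0],0],
    [[1,2,160],[0,0,0],0],
    [[1,2,160],[0,0,0],0],
    [[1,2,160],[0,0,0],0],
    [[1,2,160],[0,0,0],0],
  ],
)

```text
clock: 2.65
tool_pos: [0.4958, 0.1288, 0.0417]
orientation: [-179.9, 0.1, -117.2]
force: [0.5, -0.2, 1.2]
opening: 0.0878
gripper_force: 0.0
```

Run:
```python
from h import *
s=snap('wrist')
im=s['color'];cv2.imwrite('pics/w1.png',im);o=ctrl.get_obs();print(o['tool_pos'],o['orientation'])
```

```text
[0.4958358  0.12885113 0.04180557] [-1.79934694e+02  1.10971459e-01 -1.17192602e+02]
```

View pics/w1.png

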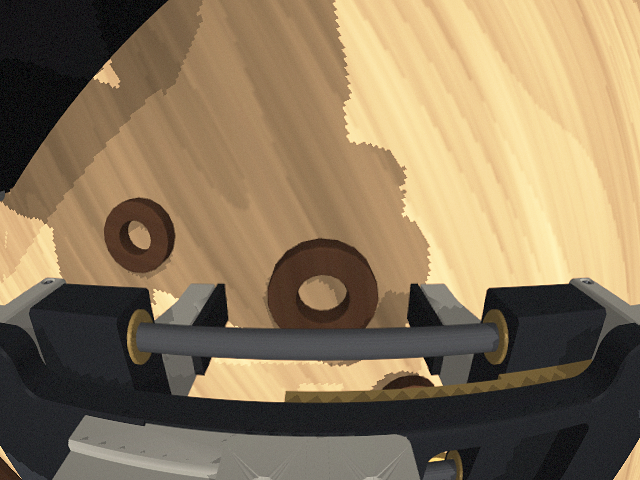

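Ring at (323,295), between the fingers (inner pad edges at about 225 and 410). I'll re-measure at this closer range.

Run:
```python
from h import *
s=np.load('last_wrist.npz');o=ctrl.get_obs()['tool_pos']
L,Rr=onz(s,(268,292),.010,True),onz(s,(378,292),.010,True);print((L+Rr)/2,np.linalg.norm(L-Rr))
K,T=s['camera_matrix'],s['cam_to_world']
def pf(p):
    c=T[:3,:3].T@(np.array(p)-T[:3,3]);th=np.arctan2(np.hypot(c[0],c[1]),-c[2]);f=K[0,0]*th/np.hypot(c[0],c[1]);return K[0,2]+f*c[0],K[1,2]-f*c[1]
print('tcp px',pf(o),'tip',pf(o-[0,0,.019]))
h,a,m=ell(s,(294,270,350,318),lambda h:h[...,1]<130,.016,True);print('hole',h,a)
hsv=lambda h:(h[...,2]<125)&(h[...,0]<=13)&(h[...,1]>122)
c,a,m=ell(s,(260,230,386,324),hsv,.016,True);print(c,a)
print('fingers px at tip', pf(o+np.array([-.891*.044,.454*.044,-.019])),pf(o-np.array([-.891*.044,.454*.044,.019])))
```

```text
[0.49331854 0.13141146 0.01      ] 0.05601798361010538
tcp px (np.float64(316.0698071554582), np.float64(321.27731677815564)) tip (np.float64(316.2604614668698), np.float64(301.6085624008285))
hole [0.49287236 0.12939098] [21.75088501 25.10511169]
[0.49367573 0.13117939] [54.1041626  60.31833496]
fingers px at tip (np.float64(407.6171007436809), np.float64(300.23304416417034)) (np.float64(225.1469710140072), np.float64(300.53029310871227))
```

Request:
move_arm(
  motion=[
    [[-1,3,6],[0,0,0],0],
    [[-1,3,12],[0,0,0],0],
    [[-1,3,16],[0,0,0],0],
    [[-1,3,16],[0,0,0],0],
    [[-1,3,16],[0,0,0],1],
    [[-1,3,16],[0,0,0],1],
    [[-1,3,16],[0,0,0],1],
    [[-1,3,16],[0,0,0],1],
    [[-1,3,16],[0,0,0],1],
    [[-1,3,16],[0,0,0],1],
  ],
)

```text
clock: 3.53
tool_pos: [0.4929, 0.1307, 0.0247]
orientation: [-180.0, 0.0, -117.2]
force: [0.4, -0.5, -0.1]
opening: 0.055
gripper_force: 30.0
```

Request:
move_arm(
  motion=[
    [[0,0,-20],[0,0,0],1],
    [[0,0,-60],[0,0,0],1],
    [[0,0,-100],[0,0,0],1],
    [[10,-25,-130],[0,0,0],1],
    [[22,-60,-145],[0,0,0],1],
    [[35,-97,-155],[0,0,0],1],
    [[48,-134,-165],[0,0,0],1],
    [[62,-171,-175],[0,0,0],1],
    [[75,-208,-185],[0,0,0],1],
    [[88,-243,-195],[0,0,0],1],
  ],
)

```text
clock: 4.37
tool_pos: [0.6697, -0.0605, 0.22]
orientation: [180.0, 0.0, -117.2]
force: [1.1, 0.6, -0.7]
opening: 0.0548
gripper_force: 30.0
```

Request:
move_arm(
  motion=[
    [[8,-20,0],[0,0,0],1],
    [[11,-30,0],[0,0,0],1],
    [[11,-30,0],[0,0,0],1],
    [[11,-30,0],[0,0,0],1],
    [[11,-30,0],[0,0,0],1],
  ],
)

```text
clock: 4.78
tool_pos: [0.6895, -0.0814, 0.2192]
orientation: [179.9, -0.0, -117.2]
force: [0.2, -0.2, -0.8]
opening: 0.0548
gripper_force: 30.0
```

Run:
```python
from h import *
s=snap('wrist','w2.png');o=ctrl.get_obs();print(o['tool_pos'],o['orientation'],o['opening'])
```

```text
[ 0.68959685 -0.08116504  0.21948074] [ 1.79967072e+02 -3.52639965e-03 -1.17145876e+02] 0.05493122832196848
```

View pics/w2.png

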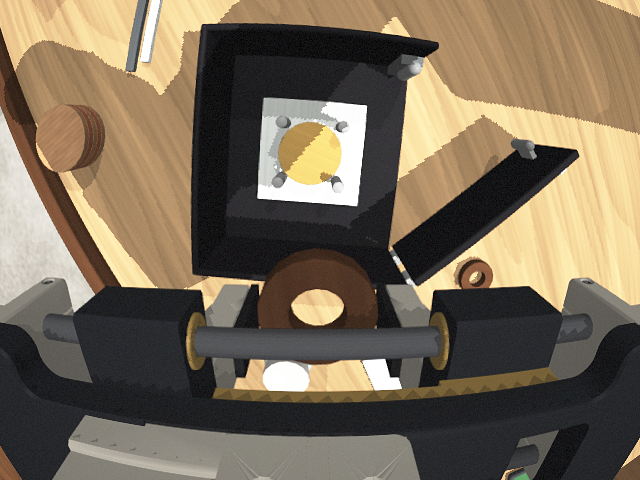

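The plate has corners near (264,98), (367,104), (360,206), (257,198), the hub is at (310,152), and the ring is held. I'll measure the pocket from the plate, posts and hub.

Run:
```python
from h import *
s=np.load('last_wrist.npz');im=s['color'];o=ctrl.get_obs()
p=im[88:216,248:378];hsv=cv2.cvtColor(p,cv2.COLOR_BGR2HSV)
m=(hsv[...,2]>75).astype(np.uint8)
q=max(cv2.findContours(m,cv2.RETR_EXTERNAL,cv2.CHAIN_APPROX_NONE)[0],key=cv2.contourArea)
P=np.array([onz(s,(u+248,v+88),.012,True)[:2] for u,v in q[:,0]])
r=cv2.minAreaRect((P*1e4).astype(np.float32));print('plate',np.array(r[0])/1e4,np.array(r[1])/10,r[2])
print([ (c/1e4).round(4).tolist() for c in cv2.boxPoints(r)])
for (u,v) in[(264,98),(367,104),(360,206),(257,198)]: print(onz(s,(u,v),.012,True)[:2].round(4))
c,a,_=ell(s,(270,112,352,194),lambda h:(h[...,1]>110)&(h[...,2]>60),.034,True);print('hub',c,a)
pt=[onz(s,x,.056,True)[:2] for x in[(283,121),(342,126),(337,187),(279,181)]];print('posts',np.round(pt,4).tolist(),np.mean(pt,0))
t=o['tool_pos'];print('ring held',end=' ')
c,a,_=ell(s,(250,245,386,325),lambda h:(h[...,2]<125)&(h[...,0]<=13)&(h[...,1]>122),t[2]-.0247+.016,True);print(c,a,t)
```

```text
plate [ 0.66723232 -0.13666851] [96.82426147 97.06741943] 58.093292236328125
[[0.6003999710083008, -0.15209999680519104], [0.6827999949455261, -0.20340000092983246], [0.734000027179718, -0.12120000272989273], [0.6516000032424927, -0.06989999860525131]]
[ 0.6824 -0.2013]
[ 0.6008 -0.153 ]
[ 0.6493 -0.0692]
[ 0.7331 -0.1211]
hub [ 0.66814233 -0.13662385] [54.35744629 54.73164673]
posts [[0.674, -0.1708], [0.6338, -0.1454], [0.6599, -0.1025], [0.6999, -0.1288]] [ 0.66687978 -0.13688328]
ring held [ 0.68986304 -0.07997501] [53.79545288 62.80220337] [ 0.68959685 -0.08116504  0.21948074]
```

Request:
move_arm(
  motion=[
    [[30,-3,0],[0,0,2.4],1],
    [[60,-5.5,0],[0,0,4.8],1],
    [[60.5,-5.5,30],[0,0,4.8],1],
    [[60.5,-5.5,60],[0,0,4.8],1],
    [[60.5,-5.5,90],[0,0,4.8],1],
    [[60.5,-5.5,115],[0,0,4.8],1],
    [[60.5,-5.5,128],[0,0,4.8],1],
    [[60.5,-5.5,128],[0,0,4.8],1],
    [[60.5,-5.5,128],[0,0,4.8],1],
    [[60.5,-5.5,128],[0,0,4.8],1],
  ],
)

```text
clock: 5.67
tool_pos: [0.6684, -0.1379, 0.0933]
orientation: [-179.9, 0.1, -121.9]
force: [0.4, -0.2, -0.3]
opening: 0.0544
gripper_force: 30.0
```

Run:
```python
from h import *
s=snap('wrist','w3.png');o=ctrl.get_obs();print(o['tool_pos'],o['orientation'],o['opening'],o['force'])
```

```text
[ 0.66861794 -0.13802945  0.09356575] [-1.79858223e+02  7.73417377e-02 -1.21941576e+02] 0.054634142477842935 [-0.60706486 -0.07509375 -0.16473255]
```

View pics/w3.png

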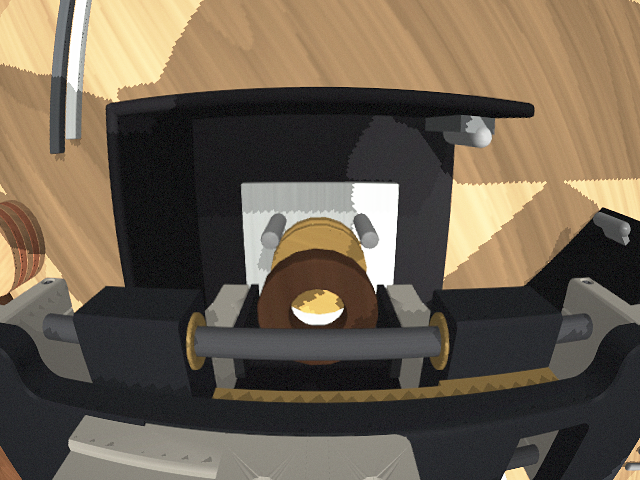

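Far posts' tops at about (269,240) and (370,240), the ring at 259..377. Lateral centring looks right; I'll quantify it.

Run:
```python
from h import *
s=np.load('last_wrist.npz');o=ctrl.get_obs()['tool_pos'];yaw=-121.9
f=lambda px,z:totool(onz(s,px,z,True)[:2]-o[:2],yaw)
print('plate far corners',f((242,183),.012),f((398,184),.012))
print('post tops',f((269,240),.056),f((370,239),.056))
print('ring L/R',f((259,306),o[2]-.0247+.016),f((377,306),o[2]-.0247+.016),'near edge',f((318,250),o[2]-.0247+.016))
im=s['color'];hole=[x for x in range(285,355) if im[308,x].max()>140];print(hole[0],hole[-1])
print([ (y,int(im[y,318].max())) for y in range(284,330,2)])
```

```text
plate far corners [ 47.5 -45. ] [47.  49.5]
post tops [ 24.8 -23.4] [25.4 27. ]
ring L/R [  2.7 -25.3] [ 2.7 27.5] near edge [29.2  1.1]
292 343
[(284, 85), (286, 90), (288, 77), (290, 145), (292, 138), (294, 203), (296, 244), (298, 240), (300, 238), (302, 240), (304, 239), (306, 240), (308, 241), (310, 240), (312, 237), (314, 245), (316, 253), (318, 253), (320, 253), (322, 254), (324, 202), (326, 57), (328, 57)]
```

Request:
move_arm(
  motion=[
    [[-0.8,1.2,0],[0,0,0],1],
    [[-0.8,1.2,5],[0,0,0],1],
    [[-0.8,1.2,10],[0,0,0],1],
    [[-0.8,1.2,14],[0,0,0],1],
    [[-0.8,1.2,18],[0,0,0],1],
    [[-0.8,1.2,18],[0,0,0],1],
    [[-0.8,1.2,18],[0,0,0],1],
  ],
)

```text
clock: 6.3
tool_pos: [0.6667, -0.1373, 0.0729]
orientation: [180.0, -0.0, -122.0]
force: [0.3, -0.2, -0.3]
opening: 0.0549
gripper_force: 30.0
```

Request:
move_arm(
  motion=[
    [[0,0,4],[0,0,0],1],
    [[0,0,8],[0,0,0],1],
    [[0,0,11],[0,0,0],1],
    [[0,0,12.5],[0,0,0],1],
    [[0,0,13.5],[0,0,0],1],
    [[0,0,13.5],[0,0,0],1],
    [[0,0,13.5],[0,0,0],1],
  ],
)

```text
clock: 6.88
tool_pos: [0.6671, -0.1372, 0.0601]
orientation: [-180.0, -0.0, -122.0]
force: [-0.4, -0.7, -0.2]
opening: 0.0547
gripper_force: 30.0
```

Request:
move_arm(
  motion=[
    [[0,0,0.7],[0,0,0],1],
    [[0,0,1.3],[0,0,0],1],
    [[0,0,1.3],[0,0,0],1],
    [[0,0,1.3],[0,0,0],1],
  ],
)

```text
clock: 7.22
tool_pos: [0.667, -0.1372, 0.0588]
orientation: [-180.0, 0.0, -122.0]
force: [-0.4, 0.5, -0.9]
opening: 0.0548
gripper_force: 30.0
```

Request:
move_arm(
  motion=[
    [[0,0,0],[0,0,0],0],
    [[0,0,0],[0,0,0],0],
    [[0,0,0],[0,0,0],0],
    [[0,0,0],[0,0,0],0],
    [[0,0,0],[0,0,0],0],
    [[0,0,-15],[0,0,0],0],
    [[0,0,-45],[0,0,0],0],
    [[0,0,-85],[0,0,0],0],
    [[0,0,-125],[0,0,0],0],
    [[-30,0,-155],[0,0,0],0],
  ],
)

```text
clock: 8.05
tool_pos: [0.6816, -0.1152, 0.2176]
orientation: [-179.9, 0.0, -122.2]
force: [2.0, 0.3, 0.3]
opening: 0.0876
gripper_force: 0.0
```

Request:
move_arm(
  motion=[
    [[-30,0,0],[0,0,0],0],
    [[-30,0,0],[0,0,0],0],
    [[-30,0,0],[0,0,0],0],
  ],
)

```text
clock: 8.3
tool_pos: [0.6991, -0.0854, 0.2137]
orientation: [-180.0, 0.1, -121.9]
force: [0.7, -0.0, -0.1]
opening: 0.0873
gripper_force: 0.0
```

Run:
```python
from h import *
s=snap('wrist','w4.png');o=ctrl.get_obs();print(o['tool_pos'],o['orientation'],o['opening'],o['force'])
```

```text
[ 0.69842065 -0.08622418  0.21305596] [ 1.79979073e+02 -6.15010821e-03 -1.21949423e+02] 0.08754888227439482 [ 0.08148715  0.35820534 -0.68200683]
```

View pics/w4.png

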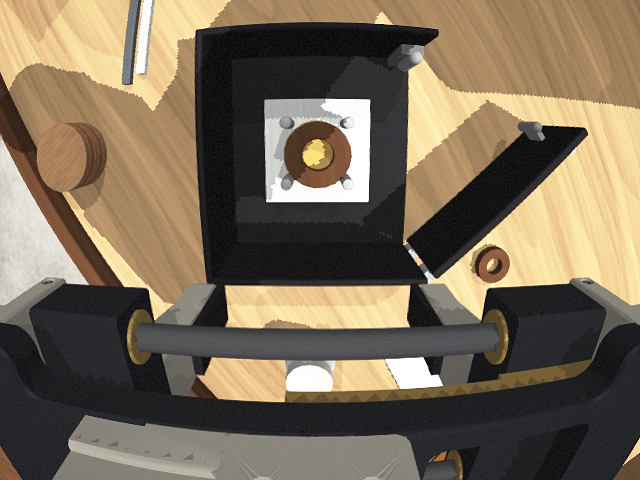

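The ring is seated: centre (318,154) against the post-top centre (318,153). I'll go over the disc.

Request:
move_arm(
  motion=[
    [[-20,32,0],[0,0,0],0],
    [[-41,66,0],[0,0,0],0],
    [[-62,100,0],[0,0,0],0],
    [[-82,134,0],[0,0,0],0],
    [[-103,168,0],[0,0,0],0],
    [[-124,202,0],[0,0,0],0],
    [[-145,236,0],[0,0,0],0],
    [[-166,270,0],[0,0,0],0],
    [[-187,304,0],[0,0,0],0],
    [[-208,338,0],[0,0,0],0],
  ],
)

```text
clock: 9.18
tool_pos: [0.5208, 0.2691, 0.213]
orientation: [180.0, -0.0, -122.1]
force: [1.1, 0.6, -0.3]
opening: 0.0875
gripper_force: 0.0
```

Request:
move_arm(
  motion=[
    [[-16,26,10],[0,0,0],0],
    [[-26,43,13],[0,0,0],0],
    [[-26,43,13],[0,0,0],0],
    [[-26,43,13],[0,0,0],0],
    [[-26,43,13],[0,0,0],0],
  ],
)

```text
clock: 9.6
tool_pos: [0.4996, 0.3127, 0.2001]
orientation: [-180.0, -0.0, -122.0]
force: [0.5, -0.5, -0.4]
opening: 0.0875
gripper_force: 0.0
```

Run:
```python
from h import *
p=np.load('last_wrist.npz')
c,a,_=ell(p,(278,112,360,196),lambda h:(h[...,2]<140)&(h[...,0]<=13)&(h[...,1]>122),.050,True);print('ring placed',c,a,'posts',np.mean([onz(p,x,.056,True)[:2] for x in[(287,122),(349,121),(349,185),(287,185)]],0))
print('door free',onz(p,(587,128),.096,True),'hinge end',onz(p,(410,243),.096,True),onz(p,(432,276),.096,True))
s=snap('wrist');o=ctrl.get_obs();print(o['tool_pos'],o['orientation'],o['opening'],o['joint_pos'].round(1))
hsv=cv2.cvtColor(s['color'],cv2.COLOR_BGR2HSV).astype(int)
print(hsv[150:270:12,270:370:10,:].tolist()[4])
m=((hsv[...,1]>140)&(hsv[...,2]>90)&(hsv[...,0]>16)).astype(np.uint8);m[290:]=0
m=cv2.morphologyEx(m,cv2.MORPH_OPEN,np.ones((3,3)))
n,l,st,ce=cv2.connectedComponentsWithStats(m);print([(st[i].tolist(),ce[i].round().tolist()) for i in range(1,n) if st[i,4]>150])
```

```text
ring placed [ 0.66778169 -0.13516061] [53.75557251 54.20358276] posts [ 0.66651541 -0.13609664]
door free [ 0.45912132 -0.05024824  0.096     ] hinge end [ 0.64155608 -0.04744833  0.096     ] [ 0.63868817 -0.0142214   0.096     ]
[0.49977591 0.31246214 0.200185  ] [-1.79992926e+02 -2.73825028e-02 -1.22055027e+02] 0.08785361221985619 [ 51.   14.5 -14.1   0.  -61.4 -83.1]
[[15, 108, 128], [17, 106, 229], [15, 113, 151], [19, 145, 223], [20, 143, 227], [20, 142, 227], [20, 141, 229], [17, 121, 206], [17, 106, 224], [16, 107, 223]]
[([287, 192, 39, 49, 734], [306.0, 216.0])]
```

Run:
```python
from h import *
s=np.load('last_wrist.npz')
c=s['color'][170:260,260:380];cv2.imwrite('pics/c2.png',cv2.resize(c,None,fx=6,fy=6,interpolation=cv2.INTER_CUBIC))
for t in(125,130,135):
    e,a,m=ell(s,(274,176,364,256),lambda h:(h[...,1]>t)&(h[...,0]>=17),.008,True);print(t,e,a)
```

```text
125 [0.49995239 0.31283455] [55.56543579 56.51254272]
130 [0.49994824 0.3127407 ] [55.3748291  56.19403687]
135 [0.49995747 0.31272085] [55.01089478 55.85113525]
```

View pics/c2.png

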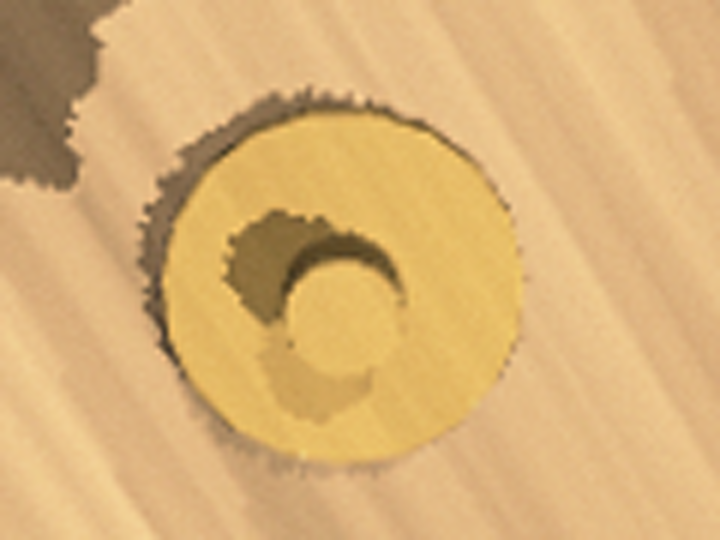

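The disc's rim is centred at about (317,217) and its knob top at (317,223); it lies under the TCP. Descending.

Request:
move_arm(
  motion=[
    [[0,0,35],[0,0,0],0],
    [[0,0,70],[0,0,0],0],
    [[0,0,105],[0,0,0],0],
    [[0,0,130],[0,0,0],0],
    [[0,0,145],[0,0,0],0],
    [[0,0,150],[0,0,0],0],
    [[0,0,150],[0,0,0],0],
    [[0,0,150],[0,0,0],0],
  ],
)

```text
clock: 10.32
tool_pos: [0.5003, 0.3133, 0.051]
orientation: [-180.0, 0.0, -122.0]
force: [-0.3, 0.1, 0.7]
opening: 0.0875
gripper_force: 0.0
```

Run:
```python
from h import *
s=snap('wrist');o=ctrl.get_obs();t=o['tool_pos'];print(t,o['orientation'])
for z0 in(115,125):
    e,a,m=ell(s,(240,225,400,322),lambda h:(h[...,1]>z0)&(h[...,0]>=17),.008,True);print(e,a,totool(e-t[:2],-122))
ys,xs=np.nonzero(m);print(ys.min()/4+225,xs.min()/4+240,xs.max()/4+240)
```

```text
[0.50042271 0.31376706 0.05157509] [-1.79968816e+02  1.09782732e-01 -1.22030840e+02]
[0.49955977 0.31258625] [55.5873291  57.66715088] [1.5 0.1]
[0.49956943 0.31256921] [55.25057983 57.13369751] [1.5 0.1]
228.5 265.25 369.0
```

Request:
move_arm(
  motion=[
    [[1.2,0,8],[0,0,0],0],
    [[1.2,0,16],[0,0,0],0],
    [[1.2,0,21],[0,0,0],0],
    [[1.2,0,21],[0,0,0],0.4],
    [[1.2,0,21],[0,0,0],1],
    [[1.2,0,21],[0,0,0],1],
    [[1.2,0,21],[0,0,0],1],
    [[1.2,0,21],[0,0,0],1],
    [[1.2,0,21],[0,0,0],1],
    [[1.2,0,21],[0,0,0],1],
  ],
)

```text
clock: 11.2
tool_pos: [0.4989, 0.3126, 0.0294]
orientation: [-180.0, 0.0, -122.0]
force: [0.6, -0.4, 0.4]
opening: 0.0465
gripper_force: 0.0
```

Request:
move_arm(
  motion=[
    [[0,0,0],[0,0,0],1],
    [[0,0,0],[0,0,0],1],
    [[0,0,0],[0,0,0],1],
    [[0,0,0],[0,0,0],1],
    [[0,0,0],[0,0,0],1],
    [[0,0,0],[0,0,0],1],
    [[0,0,0],[0,0,0],1],
    [[0,0,0],[0,0,0],1],
  ],
)

```text
clock: 11.87
tool_pos: [0.4988, 0.3125, 0.0292]
orientation: [180.0, -0.0, -122.0]
force: [-0.9, -0.2, 0.3]
opening: 0.0163
gripper_force: 30.0
```

Request:
move_arm(
  motion=[
    [[0,0,-15],[0,0,0],1],
    [[0,0,-50],[0,0,0],1],
    [[0,0,-90],[0,0,0],1],
    [[0,0,-130],[0,0,0],1],
    [[20,-26,-150],[0,0,0],1],
    [[45,-58,-160],[0,0,0],1],
    [[70,-91,-160],[0,0,0],1],
    [[95,-124,-160],[0,0,0],1],
    [[120,-157,-160],[0,0,0],1],
    [[145,-189,-160],[0,0,0],1],
  ],
)

```text
clock: 12.7
tool_pos: [0.5822, 0.0875, 0.1892]
orientation: [180.0, 0.0, -122.0]
force: [1.5, 0.4, -2.4]
opening: 0.0164
gripper_force: 30.0
```

Request:
move_arm(
  motion=[
    [[25,-33,0],[0,0,0],1],
    [[50,-66,0],[0,0,0],1],
    [[75,-99,0],[0,0,0],1],
    [[100,-131,0],[0,0,0],1],
    [[122,-160,0],[0,0,0],1],
    [[137,-180,0],[0,0,0],1],
    [[147,-192,0],[0,0,0],1],
    [[147,-192,0],[0,0,0],1],
    [[147,-192,0],[0,0,0],1],
    [[147,-192,0],[0,0,0],1],
  ],
)

```text
clock: 13.53
tool_pos: [0.6667, -0.1364, 0.1888]
orientation: [180.0, -0.0, -122.0]
force: [0.7, -0.6, -1.3]
opening: 0.0162
gripper_force: 30.0
```

Request:
move_arm(
  motion=[
    [[0,0,30],[0,0,0],1],
    [[0,0,60],[0,0,0],1],
    [[0,0,80],[0,0,0],1],
    [[0,0,90],[0,0,0],1],
    [[0,0,94],[0,0,0],1],
    [[0,0,94],[0,0,0],1],
    [[0,0,94],[0,0,0],1],
    [[0,0,94],[0,0,0],1],
  ],
)

```text
clock: 14.2
tool_pos: [0.6683, -0.1368, 0.0971]
orientation: [-179.9, 0.1, -122.0]
force: [0.7, -0.2, -2.0]
opening: 0.0163
gripper_force: 30.0
```

Run:
```python
from h import *
s=snap('wrist','w5.png');o=ctrl.get_obs();print(o['tool_pos'],o['orientation'],o['opening'],o['force'])
```

```text
[ 0.66814155 -0.13682677  0.09698459] [-1.79867510e+02  8.08093146e-02 -1.21978431e+02] 0.016640851390329274 [ 0.34632751 -0.14951599 -1.71589104]
```

View pics/w5.png

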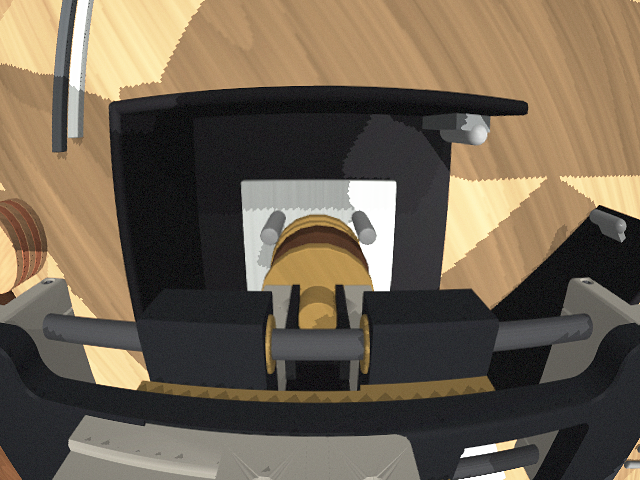

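Disc held level at (317,260), posts at (268,238) and (368,238). I'll compute its offset from the pocket.

Run:
```python
from h import *
s=np.load('last_wrist.npz');t=ctrl.get_obs()['tool_pos'];yaw=-122
f=lambda px,z:totool(onz(s,px,z,True)[:2]-t[:2],yaw)
print('posts',f((268,239),.056),f((368,238),.056),'plate',f((242,182),.012),f((396,182),.012))
zt=t[2]-.0292+.008
hsv=cv2.cvtColor(s['color'],cv2.COLOR_BGR2HSV).astype(int)
for r in range(258,288,4):
    row=hsv[r];x=[c for c in range(245,390) if row[c,1]>125 and row[c,0]>=16 and row[c,2]>60]
    if x: print(r,x[0],x[-1],f((x[0],r),zt),f((x[-1],r),zt))
for r in range(216,262,2): print((r,hsv[r,318].tolist()),end=' ')
print(f((318,248),zt),f((318,216),.034))
```

```text
posts [ 24.1 -24.8] [24.7 26.2] plate [ 47.4 -46.1] [47.6 48.6]
258 272 357 [ 20.9 -20.4] [21.  18.7]
262 274 361 [ 18.9 -19.6] [19.  20.6]
266 271 364 [ 16.9 -21.1] [17.  22.1]
270 270 366 [ 14.9 -21.6] [15.  23.1]
274 267 367 [ 12.9 -23.1] [13.  23.7]
278 265 370 [ 10.8 -24.2] [10.9 25.2]
282 264 371 [  8.8 -24.8] [ 8.9 25.8]
286 263 372 [  6.7 -25.4] [ 6.8 26.4]
(216, [19, 140, 135]) (218, [19, 143, 187]) (220, [18, 138, 163]) (222, [19, 143, 162]) (224, [19, 139, 178]) (226, [10, 125, 55]) (228, [9, 135, 66]) (230, [15, 140, 60]) (232, [9, 137, 84]) (234, [11, 129, 89]) (236, [10, 125, 88]) (238, [10, 141, 87]) (240, [12, 133, 86]) (242, [10, 134, 84]) (244, [19, 140, 131]) (246, [19, 142, 133]) (248, [18, 139, 182]) (250, [19, 141, 185]) (252, [19, 141, 184]) (254, [19, 144, 181]) (256, [19, 143, 182]) (258, [19, 141, 185]) (260, [19, 141, 183]) [25.8  0.7] [30.9  0.7]
```

Request:
move_arm(
  motion=[
    [[1,0.5,0],[0,0,0],1],
    [[1,0.5,5],[0,0,0],1],
    [[1,0.5,9],[0,0,0],1],
    [[1,0.5,12],[0,0,0],1],
    [[1,0.5,14],[0,0,0],1],
    [[1,0.5,14],[0,0,0],1],
    [[1,0.5,14],[0,0,0],1],
  ],
)

```text
clock: 14.83
tool_pos: [0.6661, -0.1377, 0.0809]
orientation: [180.0, -0.0, -122.0]
force: [0.6, -0.8, -1.7]
opening: 0.0162
gripper_force: 30.0
```

Request:
move_arm(
  motion=[
    [[0,0,0.6],[0,0,0],1],
    [[0,0,1.2],[0,0,0],1],
    [[0,0,1.6],[0,0,0],1],
    [[0,0,1.6],[0,0,0],1],
  ],
)

```text
clock: 15.17
tool_pos: [0.6662, -0.1376, 0.0796]
orientation: [180.0, 0.0, -122.0]
force: [0.8, -0.2, -1.5]
opening: 0.0164
gripper_force: 30.0
```

Request:
move_arm(
  motion=[
    [[0,0,0.5],[0,0,0],1],
    [[0,0,0.5],[0,0,0],1],
    [[0,0,0.5],[0,0,0],0.6],
    [[0,0,0.5],[0,0,0],0.6],
    [[0,0,0.5],[0,0,0],0.6],
    [[0,0,0.5],[0,0,0],0.6],
    [[0,0,0.5],[0,0,0],0.6],
    [[0,0,-10],[0,0,0],0.6],
    [[0,0,-40],[0,0,0],0.6],
    [[0,0,-80],[0,0,0],0.6],
  ],
)

```text
clock: 16.0
tool_pos: [0.6641, -0.1375, 0.1577]
orientation: [179.7, -0.2, -122.0]
force: [0.5, -0.0, 0.2]
opening: 0.0351
gripper_force: 0.0
```

Request:
move_arm(
  motion=[
    [[-30,0,-35],[0,0,0],0.6],
    [[-60,0,-50],[0,0,0],0.6],
    [[-60,0,-50],[0,0,0],0.6],
    [[-60,0,-50],[0,0,0],0.6],
    [[-60,0,-50],[0,0,0],1],
  ],
)

```text
clock: 16.42
tool_pos: [0.6975, -0.0865, 0.2096]
orientation: [180.0, -0.0, -122.0]
force: [0.7, -0.7, -0.8]
opening: 0.0323
gripper_force: 0.0
```

Run:
```python
from h import *
s=snap('wrist');o=ctrl.get_obs();t=o['tool_pos'];print(t,o['orientation'],o['opening'],o['clock'])
hsv=cv2.cvtColor(s['color'],cv2.COLOR_BGR2HSV).astype(int)
e,a,m=ell(s,(270,90,370,220),lambda h:(h[...,1]>115)&(h[...,0]>=15)&(h[...,2]>60),.058,True);print('disc',e,a)
# door: dark edge against bench; free end column scan
t0=snap('top')
im=t0['color'];g=cv2.cvtColor(im,cv2.COLOR_BGR2GRAY)
# white/pull & door top in top cam
d=(g[205:290,325:365]<45).astype(np.uint8)
q=max(cv2.findContours(d,cv2.RETR_EXTERNAL,cv2.CHAIN_APPROX_NONE)[0],key=cv2.contourArea)[:,0]+[325,205]
r=cv2.minAreaRect(q.astype(np.float32));print(cv2.boxPoints(r))
# scene box interior
```

```text
[ 0.697116   -0.08696194  0.20906858] [ 1.79926510e+02 -4.21414381e-02 -1.22012378e+02] 0.029365619331270763 16.4667
disc [ 0.66666758 -0.13629525] [54.50518188 54.81044312]
[[333.4479  206.3277 ]
 [360.15958 199.94012]
 [377.8815  274.05008]
 [351.16983 280.43765]]
```

The disc is seated at (0.6667, -0.1363) and let go. Next I'll bring the closed fingers outside the door, near its push point.

Request:
move_arm(
  motion=[
    [[2,36,0],[0,0,0],1],
    [[3,74,0],[0,0,0],1],
    [[4,112,0],[0,0,0],1],
    [[5,150,0],[0,0,0],1],
    [[6,188,0],[0,0,0],1],
    [[7,216,0],[0,0,0],1],
    [[7,216,35],[0,0,0],1],
    [[7,216,70],[0,0,0],1],
    [[7,216,100],[0,0,0],1],
    [[7,216,100],[0,0,0],1],
  ],
)

```text
clock: 17.35
tool_pos: [0.5067, 0.02, 0.1043]
orientation: [179.6, -0.4, -122.1]
force: [-1.2, -0.4, -1.2]
opening: 0.0004
gripper_force: 0.0
```

Run:
```python
from h import *
s=snap('wrist');o=ctrl.get_obs();t=o['tool_pos'];print(t,o['orientation'],o['opening'],o['clock'])
c=np.array([.6668,-.1366]);x=np.array([.848,-.530]);y=np.array([.530,.848])
H=c-.085*x+.095*y;p=np.load('last_top.npz')
q=[onz(p,u,.096)[:2] for u in((337,207),(352,280))];print('hinge',H,'top cam door ends',q,np.degrees(np.arctan2(*(q[1]-H)[::-1])),np.linalg.norm(q[1]-H))
```

```text
[0.50854477 0.02032437 0.10714102] [ 179.76098091   -0.33710837 -122.05451746] 0.00027229071129643203 17.4
hinge [ 0.64507 -0.01099] top cam door ends [array([ 0.6350161, -0.0132648]), array([ 0.45723075, -0.0426612 ])] -170.42948771959948 0.1904905515553204
```

Request:
move_arm(
  motion=[
    [[0,0,20],[0,0,0],1],
    [[0,0,37],[0,0,0],1],
    [[10,-10,37],[0,0,0],1],
    [[18,-18,37],[0,0,0],1],
    [[26,-25,37],[0,0,0],1],
    [[33,-32,37],[0,0,0],1],
    [[41,-39,37],[0,0,0],1],
    [[49,-47,37],[0,0,0],1],
    [[49,-47,37],[0,0,0],1],
  ],
)

```text
clock: 18.15
tool_pos: [0.5255, -0.0465, 0.0731]
orientation: [-180.0, 0.0, -122.1]
force: [0.3, 0.2, 0.6]
opening: 0.0007
gripper_force: 0.0
```

Request:
move_arm(
  motion=[
    [[7,-9,0],[0,0,0],1],
    [[14,-18,0],[0,0,0],1],
    [[19,-28,0],[0,0,0],1],
    [[24,-38,0],[0,0,0],1],
    [[24,-38,0],[0,0,0],1],
    [[24,-38,0],[0,0,0],1],
  ],
)

```text
clock: 18.65
tool_pos: [0.5447, -0.086, 0.0723]
orientation: [180.0, -0.0, -122.1]
force: [-0.8, 0.7, 0.1]
opening: 0.0003
gripper_force: 0.0
```

Run:
```python
from h import *
o=ctrl.get_obs();t=o['tool_pos'];print(t,o['force'],o['clock'],totool(t[:2]-[.6451,-.011],-122))
p=snap('top');a=np.load('last_wrist.npz')
g=cv2.cvtColor(p['color'],cv2.COLOR_BGR2GRAY)
# where is the dark door: probe points along top edge for candidate angles
for al in range(0,56,3):
    v=[]
    for r in(.07,.11,.15,.175):
        th=np.radians(-122-al);q=proj(p,[.6451+r*np.cos(th),-.011+r*np.sin(th),.096]);v.append(int(g[int(round(q[1])),int(round(q[0]))]))
    print(al,v,end='; ')
```

```text
[ 0.54473766 -0.08598026  0.07232175] [-0.75188925  0.69548642  0.1307865 ] 18.65 [116.8  45.4]
0 [90, 54, 43, 85]; 3 [90, 56, 44, 136]; 6 [91, 75, 43, 51]; 9 [91, 75, 77, 28]; 12 [89, 72, 138, 128]; 15 [89, 70, 59, 78]; 18 [88, 69, 21, 88]; 21 [87, 64, 19, 96]; 24 [87, 63, 26, 83]; 27 [85, 58, 29, 90]; 30 [84, 57, 43, 102]; 33 [84, 55, 90, 60]; 36 [83, 52, 119, 31]; 39 [84, 51, 162, 43]; 42 [84, 58, 161, 48]; 45 [83, 64, 92, 48]; 48 [83, 73, 47, 47]; 51 [83, 59, 47, 96]; 54 [84, 49, 60, 168];
```

Request:
move_arm(
  motion=[
    [[2,-5,0],[0,0,0],1],
    [[3.5,-10,0],[0,0,0],1],
    [[4,-13,0],[0,0,0],1],
    [[4,-13,0],[0,0,0],1],
  ],
)

```text
clock: 19.03
tool_pos: [0.5537, -0.0952, 0.0725]
orientation: [180.0, 0.0, -122.0]
force: [-0.9, 3.0, 0.6]
opening: 0.0003
gripper_force: 1.0
```

Request:
move_arm(
  motion=[
    [[0.5,-2,0],[0,0,0],1],
    [[1,-4,0],[0,0,0],1],
    [[1,-4,0],[0,0,0],1],
  ],
)

```text
clock: 19.28
tool_pos: [0.5568, -0.0986, 0.0727]
orientation: [-180.0, -0.0, -122.0]
force: [-0.2, -0.3, -0.4]
opening: 0.0003
gripper_force: 0.0
```

Request:
move_arm(
  motion=[
    [[0,-1.5,0],[0,0,0],1],
    [[0,-3,0],[0,0,0],1],
    [[0,-3,0],[0,0,0],1],
  ],
)

```text
clock: 19.53
tool_pos: [0.5578, -0.0996, 0.0725]
orientation: [179.9, -0.0, -122.0]
force: [-5.2, 5.9, 4.7]
opening: 0.0004
gripper_force: 4.3
```

Request:
move_arm(
  motion=[
    [[0,-1.5,0],[0,0,0],1],
    [[0,-3,0],[0,0,0],1],
    [[0,-3,0],[0,0,0],1],
  ],
)

```text
clock: 19.78
tool_pos: [0.558, -0.0999, 0.0724]
orientation: [179.7, -0.1, -122.0]
force: [-14.8, 17.1, 13.7]
opening: 0.0008
gripper_force: 12.1
```

Rigid stop: the door is against the box. Backing off to check.

Request:
move_arm(
  motion=[
    [[0,10,0],[0,0,0],1],
    [[0,40,0],[0,0,0],1],
    [[0,70,0],[0,0,0],1],
    [[0,90,-30],[0,0,0],1],
    [[-20,100,-70],[0,0,0],1],
    [[-60,100,-110],[0,0,0],1],
    [[-100,100,-150],[0,0,0],1],
    [[-140,100,-150],[0,0,0],1],
    [[-160,100,-150],[0,0,0],1],
    [[-160,100,-150],[0,0,0],1],
  ],
)

```text
clock: 20.62
tool_pos: [0.5656, 0.0916, 0.2252]
orientation: [-179.8, 0.3, -121.8]
force: [0.2, -0.7, 0.4]
opening: 0.0004
gripper_force: 0.0
```

Run:
```python
from h import *
o=ctrl.get_obs();print(o['tool_pos'],o['force'],o['clock'])
p=snap('top');s=snap('scene')
for n,w in(('top',p),('scene',s)):
    g=cv2.cvtColor(w['color'],cv2.COLOR_BGR2GRAY)
    for al in(0,2,4,6,10,15,25,48):
        v=[]
        for r in(.05,.08,.11,.14,.165):
            th=np.radians(-122-al);q=proj(w,[.6451+r*np.cos(th),-.011+r*np.sin(th),.096]);v.append(int(g[int(round(q[1])),int(round(q[0]))]))
        print(n,al,v)
def corner(w,r,off):  # silver pull visible?
    pass
e,a,m=ell(p,(368,183,402,218),lambda h:(h[...,1]>130)&(h[...,2]>70),.058,False);print('disc top cam',e,a)
# door outer boundary: scan outward from the box front along -x at several y
x=np.array([.848,-.530]);y=np.array([.530,.848]);c=np.array([.6668,-.1366]);g=cv2.cvtColor(p['color'],cv2.COLOR_BGR2GRAY)
for yy in(.06,.03,0,-.03,-.06):
    r=[]
    for d in range(70,116,3):
        P=c-x*d/1000+y*yy;q=proj(p,[*P,.098]);r.append(int(g[int(round(q[1])),int(round(q[0]))]))
    print(yy,r)
```

```text
[0.56560678 0.09164261 0.22521107] [ 0.18088237 -0.68331917  0.41471694] 20.6167
top 0 [20, 20, 20, 21, 68]
top 2 [21, 23, 23, 30, 33]
top 4 [21, 23, 18, 18, 19]
top 6 [21, 20, 14, 12, 29]
top 10 [18, 11, 11, 19, 61]
top 15 [13, 12, 82, 115, 105]
top 25 [12, 103, 109, 108, 101]
top 48 [113, 109, 148, 169, 172]
scene 0 [28, 30, 26, 28, 34]
scene 2 [31, 29, 28, 39, 38]
scene 4 [23, 28, 75, 81, 80]
scene 6 [23, 61, 79, 77, 75]
scene 10 [81, 71, 79, 79, 80]
scene 15 [77, 74, 75, 77, 84]
scene 25 [76, 77, 79, 77, 72]
scene 48 [69, 71, 128, 121, 115]
disc top cam [ 0.66098877 -0.13382562] [52.79555664 59.0392395 ]
0.06 [20, 21, 20, 21, 20, 20, 19, 21, 17, 12, 11, 10, 9, 11, 32, 77]
0.03 [128, 91, 35, 21, 20, 20, 20, 21, 18, 13, 10, 11, 11, 11, 26, 91]
0 [142, 100, 38, 21, 21, 19, 19, 21, 19, 15, 10, 12, 11, 23, 46, 88]
-0.03 [123, 73, 38, 18, 15, 18, 23, 25, 16, 13, 10, 9, 11, 18, 37, 82]
-0.06 [17, 16, 17, 16, 22, 23, 30, 32, 24, 17, 9, 7, 10, 16, 36, 81]
```

The door's outer edge is parallel to the box front along its whole width, and a door short of its catch would be pushed back out about 10 mm. Disc and ring are in place and the arm is clear, so I'm handing in.

```bash
python3 -c "
from plant import ctrl
print(ctrl.close_job())"
```

```text
the job is handed in; nothing more can be done
None
```

I stacked the ring and then the disc on the hub base in the pocket, pushed the door shut against its stop, and handed in the job at about 21 s; no verdict came back, but the last camera checks showed the disc seated and the door shut.

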